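# Put the chilled tube racks back on their own cooling plates

## Robot

A 7-joint arm with a two-finger parallel gripper is mounted at the origin on the work surface. World frame = base frame: x ahead of the robot, y to its left, z up, the work surface at z = 0. Lengths are in mm, angles in rad, forces in N, time in s.
With the tool pointing down it reaches from about 425 to 950 mm from the base axis. Payload 16.7 kg.
Tool frame: the origin (TCP) lies midway between the tips of the shut fingers; the grasp point (between the pads) lies 19 mm behind it; z points along the fingers, y is the line along which they close (so a half turn about z gives the same grasp; the last joint's range is limited). The gripper opens to 94 mm and grips with 3 to 60 N. Pads are 16 mm wide; open, the fingers measure 119 mm over their backs; the gripper's body (75 mm by 177 mm) begins 78 mm behind the grasp point.
Start: joints at [-1.276, 0.426, 0.074, 1.606, -0.034, 1.111, -0.067], TCP at [290.435, 609.28, 205.467] pointing down, gripper open.
Joint ranges: [-2.85, 2.85], [-0.5, 2.14], [-1.23, 1.37], [0.21, 2.46], [-1.02, 4.16], [0.16, 2.05], [-2.73, 2.73]. Speed limits (rad/s): [1.89, 1.89, 2.39, 2.39, 3.01, 3.01, 3.01].

## Interface

Orientations are given as [roll, pitch, yaw] about the fixed x, y, z axes, in that order (R = Rz(yaw) Ry(pitch) Rx(roll)).
In Python, from bench import ctrl gives the robot as it stands.
- The arm moves only by the tool play_rows, never from a script. Its argument "motion" is one flat list of numbers, 5 for each row, row after row: the shift along the tool's x, y, z in m, then the turn about the tool's z in degrees, then the opening, from 0 (shut) to 1 (fully open). In form: [dx, dy, dz, turn, hand, dx, dy, dz, turn, hand, ...]. A call has 1 to 20 rows; each row is the pose to reach, as a shift and turn from the pose commanded when the call began, along the tool's axes at that moment; what a row does not reach only later rows make up. A row lasts 1/8 s, in which the tool goes at most 62.5 mm and 10.7 degrees, less where a joint would pass 70% of its speed; a pose out of reach is approached as far as the arm can. A call with a gripper value outside its range is refused whole. The fingers move at their own pace and stop on an object; the grip force is fixed at half the most. Time passes only in rows, so rows that repeat a pose let the fingers close. It gives the time, the measured TCP pose, the force, the opening and the grip force at its end, in the units of the state.
- ctrl.read_state(): the state, without advancing time (a new reading comes with each control period).
- ctrl.read_camera(name): name is "scene" or "top"; returns a dict with "img" (384x512x3 uint8, red, green, blue), "K" (3x3 intrinsics, pixels), "origin" and "orientation" of the camera in the world. Camera axes: x right, y down, z forward; pixel columns grow to the right and rows downward; lengths in mm; the calibration is good to about 2 mm. A picture is of the moment at which its call begins. There is no depth.
- ctrl.sign_off(): hands the job in; it is judged then, once.
Trained networks look in the newest picture that a camera, given by its name, has taken for a name from the list of things; names that differ only in an ending like _2 or _b are one class to them, and where a whole thing is asked for, a point or a joint stands for the part that bears it (a point fixed in the world has none). Each returns a list of dicts, best first, with "score" (0 to 1); they miss things now and then, are a little off and sometimes report something else, mostly with a low value. They report only what shows in the picture. A call takes as long as a camera call. They do not tell look-alikes from the thing itself.
- ctrl.look_for(camera, name): "box" ([left, top, right, bottom] in pixels, round what is visible of it).
The state is a dict: "time_s": time; "joints": joint angles; "joint_velocities": joint speeds; "tau": joint torques, N m; "ee_pos": TCP position; "ee_rot": TCP orientation; "contact_force": force on the tool from outside, world axes, zero at the start; "wrist_torque": the same for the moment, N m; "opening": opening from 0.0 (shut) to 1.0 (fully open); "grip_force": force on a finger pad.
Only numpy, scipy, OpenCV 4.12 (cv2) and the standard library are available. Lean on these libraries where they do the work, as an engineer would, in place of code of your own. Each camera call takes 0.05 s, during which the arm holds its last target. There are 200 camera calls.

## Task

The three tube racks were put back on one another's cooling plates: move each one to the plate of its own colour, centred and square on it, using the spare grey plate to park a rack on the way and leaving it empty in the end. Keep the racks upright and cold: never set one on the bench, and never let two racks touch. Leave the mouse, the tip box and the amber jar where they are.

Things in the scene. Friction and masses are not known exactly. Their poses are not given: they have to be found in the camera images.
- rack_red: red plastic tube rack, a solid block 84 (its x) x 50 (its y) x 42 mm high, a bare metal panel on top with 24 small red tube caps (6 by 4) standing 6 mm above it, 48 mm high in all, about 0.22 kg; origin at the centre of its underside, z up. It is gripped across its 50 mm width (along its y). At the start it stands, roughly squared, on a plate of another colour
- rack_yellow: yellow plastic tube rack, a solid block 84 (its x) x 50 (its y) x 42 mm high, a bare metal panel on top with 24 small yellow tube caps (6 by 4) standing 6 mm above it, 48 mm high in all, about 0.22 kg; origin at the centre of its underside, z up. It is gripped across its 50 mm width (along its y). At the start it stands, roughly squared, on a plate of another colour
- rack_blue: blue plastic tube rack, a solid block 84 (its x) x 50 (its y) x 42 mm high, a bare metal panel on top with 24 small blue tube caps (6 by 4) standing 6 mm above it, 48 mm high in all, about 0.22 kg; origin at the centre of its underside, z up. It is gripped across its 50 mm width (along its y). At the start it stands, roughly squared, on a plate of another colour
- plate_red: red cooling plate: a flat slab without rim, 124 (its x) x 96 (its y) x 12 mm high, fixed to the bench, red all round with a bare metal field 92 x 64 mm in the middle of its top; origin at the centre of its underside, z up, its top 12 mm above the origin. The red rack belongs centred on it, long sides parallel (either way round)
- plate_yellow: yellow cooling plate: a flat slab without rim, 124 (its x) x 96 (its y) x 12 mm high, fixed to the bench, yellow all round with a bare metal field 92 x 64 mm in the middle of its top; origin at the centre of its underside, z up, its top 12 mm above the origin. The yellow rack belongs centred on it, long sides parallel (either way round)
- plate_blue: blue cooling plate: a flat slab without rim, 124 (its x) x 96 (its y) x 12 mm high, fixed to the bench, blue all round with a bare metal field 92 x 64 mm in the middle of its top; origin at the centre of its underside, z up, its top 12 mm above the origin. The blue rack belongs centred on it, long sides parallel (either way round)
- plate_grey: grey, the spare cooling plate: a flat slab without rim, 124 (its x) x 96 (its y) x 12 mm high, fixed to the bench, grey all round with a bare metal field 92 x 64 mm in the middle of its top; origin at the centre of its underside, z up, its top 12 mm above the origin. Empty at the start
- mouse: bystander, loose: black computer mouse, 104 x 60 x 33 mm, origin at the centre of its underside
- tip_box: bystander, loose: orange pipette-tip box with a white lid, 108 x 78 x 66 mm, origin at the centre of its underside
- bottle: bystander, loose: amber reagent jar, 54 mm across, 95 mm high, origin at the centre of its underside
There are look-alikes about, which are no part of the job. Of the things that look like the rack_yellow, the smallest one is meant.

How it is judged:
By the outcome, as a careful person would: the job done as asked, in the order asked, and still so for the second after the job is handed in, with the robot touching nothing.
It also fails if it takes over 115 s, if anything falls off the work surface, if the arm or the gripper's body presses on something with over 40 N, if the wrist force passes 120 N, or if a joint passes its speed limit or range.

## Working session

There is one attempt and no reset: what is moved stays moved. The work goes in short steps, Python scripts to look and compute and a tool call to move; the robot and the scene stay as the last step left them, time stands still between calls to the robot, and variables do not carry over. Pictures are saved under pics/ and viewed, at most 14 in all, crops included, and the job is handed in when it is done.

Besides the shell and the picture viewer there is one more tool, called after "Request:" as name(argument=value, ...) on one line, values as JSON. play_rows: Moves the arm, as the interface text tells. Its arguments: {"type":"object","properties":{"motion":{"type":"array","items":{"type":"number"}}},"required":["motion"]}

```bash
mkdir -p pics; python3 - <<'E'
from bench import ctrl
import cv2
for c in("top","scene"):
    d=ctrl.read_camera(c); cv2.imwrite(f"pics/{c}0.png",cv2.resize(d["img"][:,:,::-1],(768,576),interpolation=cv2.INTER_CUBIC))
    print(c,d["K"],d["origin"],d["orientation"])
    for n in["rack_red","rack_yellow","rack_blue","plate_red","plate_yellow","plate_blue","plate_grey"]:
        print(n,[([int(v) for v in r["box"]],round(r["score"],2)) for r in ctrl.look_for(c,n)])
print(ctrl.read_state())
E
```

```text
top [[350.5237844    0.         259.49609606]
 [  0.         350.5237844  191.60900129]
 [  0.           0.           1.        ]] [457.27561355  38.77752558 999.99733268] [-3.05684833  0.02309035 -1.58217266]
rack_red [([159, 186, 186, 217], 0.85)]
rack_yellow [([118, 247, 158, 294], 0.96), ([182, 254, 226, 300], 0.79), ([233, 204, 256, 238], 0.64)]
rack_blue [([373, 194, 402, 222], 0.82)]
plate_red [([369, 184, 407, 231], 0.78)]
plate_yellow [([154, 174, 198, 225], 0.98)]
plate_blue [([223, 202, 265, 245], 0.97), ([203, 111, 226, 139], 0.17)]
plate_grey [([299, 183, 342, 231], 0.56), ([161, 184, 187, 219], 0.45)]
scene [[451.02596818   0.         252.71873512]
 [  0.         451.02596818 199.64733293]
 [  0.           0.           1.        ]] [1326.7906872  -409.27010039  815.1772049 ] [-2.27288176  0.01266724  1.05642375]
rack_red [([313, 153, 344, 186], 0.96)]
rack_yellow [([302, 115, 343, 148], 0.91), ([248, 172, 278, 194], 0.7), ([253, 128, 284, 159], 0.67)]
rack_blue [([115, 215, 147, 256], 0.69), ([250, 169, 279, 192], 0.36)]
plate_red [([103, 227, 158, 275], 0.69)]
plate_ye
[... 161 characters left out ...]
0.8, 'joints': array([-1.27552118,  0.42609379,  0.07388724,  1.60599417, -0.03409143,
        1.11079341, -0.06709591]), 'joint_velocities': array([-0.00035642,  0.0001494 , -0.00108995,  0.00265443,  0.00041488,
        0.00027039,  0.00044577]), 'tau': array([-1.33115263e-03, -9.35471463e+01,  3.66212681e+00, -4.54524314e+01,
       -4.91280353e-02,  1.32385560e-02, -1.66790954e-07]), 'ee_pos': array([290.41974902, 609.29379137, 205.47312962]), 'ee_rot': array([-3.14156014e+00, -2.81148171e-05,  2.69677936e+00]), 'contact_force': array([ 0.48012506,  0.19113237, -0.31229551]), 'wrist_torque': array([-0.01074099,  0.01870759, -0.00174766]), 'grip_force': 0.0, 'opening': 1.0006079002491002}
```

View pics/top0.png

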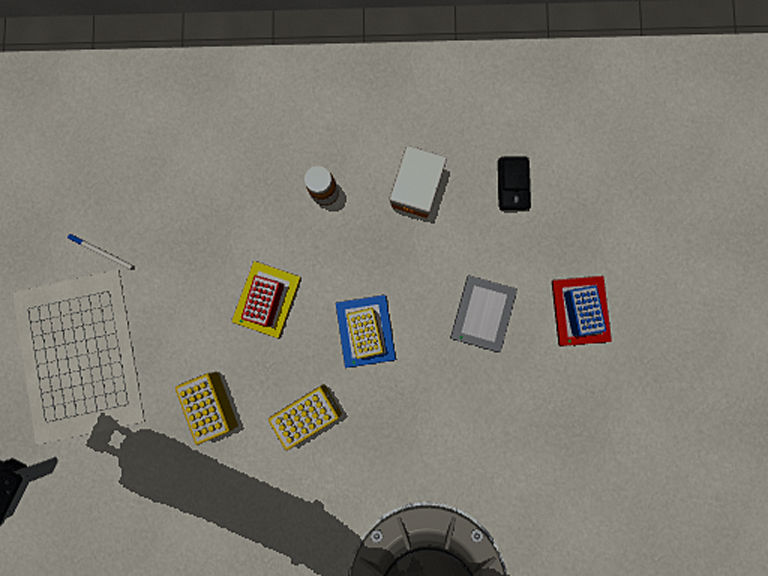

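View pics/scene0.png

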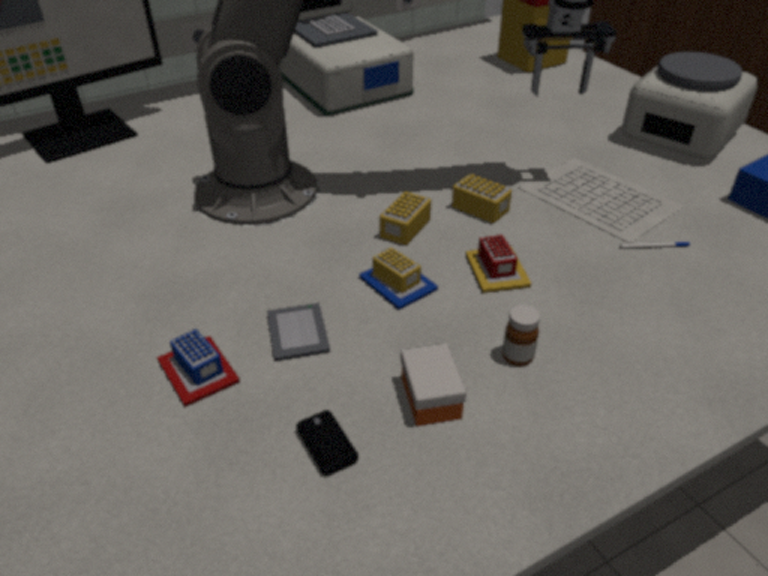

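The top picture (768 wide) shows red rack on the yellow plate (267,300), a yellow rack on the blue plate (365,330), blue rack on the red plate (585,308) and grey empty (485,313). Candidates for rack_yellow are (365,330) on blue, (206,408) and (305,415) on the bench. The last two are larger, so (365,330) is chosen; I'll check this in the crop.

```bash
cat > vis.py <<'E'
import numpy as np,cv2
from scipy.optimize import minimize
from scipy.spatial.transform import Rotation as R
from bench import ctrl
S=4
def cams(): return {c:ctrl.read_camera(c) for c in("top","scene")}
def proj(d,P):
    M=R.from_euler("xyz",d["orientation"]).as_matrix()
    p=(np.asarray(P,float)-d["origin"])@M@d["K"].T
    return p[:,:2]/p[:,2:]
def ground(d,uv,z):
    M=R.from_euler("xyz",d["orientation"]).as_matrix()
    r=M@np.linalg.inv(d["K"])@[uv[0],uv[1],1]
    return d["origin"]+r*(z-d["origin"][2])/r[2]
def box(p,dim,z0):
    L,W,H=dim;c,s=np.cos(p[2]),np.sin(p[2])
    return np.array([[p[0]+c*a*L/2-s*b*W/2,p[1]+s*a*L/2+c*b*W/2,z0+k*H] for a in(-1,1) for b in(-1,1) for k in(0,1)])
HUE={"red":[(0,6),(172,180)],"yellow":[(20,34)],"blue":[(102,125)]}
def mask(d,col,bx,pad=3):
    l,t,r,b=[int(v) for v in bx];l-=pad;t-=pad;r+=pad;b+=pad
    im=cv2.resize(d["img"][t:b,l:r],None,fx=S,fy=S,interpolation=cv2.INTER_CUBIC)
    h=cv2.cvtColor(im,cv2.COLOR_RGB2HSV)
    if col=="grey":
        raise ValueError
    m=sum(((h[...,0]>=a)&(h[...,0]<=e)) for a,e in HUE[col])*((h[...,1]>110)&(h[...,2]>30))
    m=m.astype(np.uint8)
    n,lab,st,_=cv2.connectedComponentsWithStats(m)
    keep=[i for i in range(1,n) if st[i,4]>15*S]
    pts=np.argwhere(np.isin(lab,keep))[:,::-1]
    H=np.zeros_like(m);cv2.fillConvexPoly(H,cv2.convexHull(pts.astype(np.int32)),1)
    return H,(l,t)
def fit(items,dim,z0,p0):
    """items: (cam dict, hull mask, offset)"""
    def cost(q):
        p=[q[0],q[1],q[2]/100];e=0
        for d,H,o in items:
            uv=((proj(d,box(p,dim,z0))-o+.5)*S-.5)
            G=np.zeros_like(H);hull=cv2.convexHull(uv.astype(np.float32))
            cv2.fillConvexPoly(G,np.round(hull*16).astype(np.int32),1,shift=4)
            e+=(G!=H).sum()/H.sum()
        return e/len(items)
    best=None
    for dy in(-.5,-.25,0,.25,.5):
        r=minimize(cost,[p0[0],p0[1],100*(p0[2]+dy)],method="Nelder-Mead",options=dict(initial_simplex=[[p0[0]+a,p0[1]+b,100*(p0[2]+dy)+c] for a,b,c in((0,0,0),(12,0,0),(0,12,0),(0,0,15))],xatol=.05,fatol=1e-5))
        if best is None or r.fun<best.fun:best=r
    q=best.x;return np.round([q[0],q[1],q[2]/100],3),round(best.fun,3)
PL=(124,96,12);RK=(84,50,42)
E
python3 - <<'E'
from vis import *
D=cams()
t=D["top"]["img"]
cv2.imwrite("pics/crop.png",cv2.resize(t[165:305,110:270,::-1],None,fx=4.2,fy=4.2,interpolation=cv2.INTER_CUBIC))
B={"plate_red":([369,184,407,231],[103,227,158,275]),"plate_yellow":([154,174,200,225],[307,167,353,197]),"plate_blue":([223,197,265,245],[239,178,291,208]),
"rack_red":([159,183,189,219],[313,153,346,188]),"rack_yellow":([231,202,257,240],[245,164,282,196]),"rack_blue":([373,188,405,226],[112,219,149,258])}
for n,bb in B.items():
    k,col=n.split("_");pad=3 if k=="plate" else 0
    its=[(D[c],*mask(D[c],col,b,pad)) for c,b in zip(("top","scene"),bb)]
    z0,dim=(0,PL) if k=="plate" else (12,RK)
    b=bb[0];p0=ground(D["top"],((b[0]+b[2])/2,(b[1]+b[3])/2),z0+dim[2])
    for s in([0],[1],[0,1]): print(n,s,*fit([its[i] for i in s],dim,z0,[p0[0],p0[1],0]))
E
```

```text
plate_red [0] [ 4.94141e+02 -2.97903e+02  7.50000e-02] 0.021
plate_red [1] [ 4.88843e+02 -2.96360e+02  5.50000e-02] 0.068
plate_red [0, 1] [ 4.94097e+02 -2.96819e+02  7.40000e-02] 0.051
plate_yellow [0] [ 5.23161e+02  2.96261e+02 -3.40000e-01] 0.009
plate_yellow [1] [ 5.18893e+02  2.99263e+02 -3.73000e-01] 0.242
plate_yellow [0, 1] [ 5.23107e+02  2.96323e+02 -3.41000e-01] 0.137
plate_blue [0] [4.60863e+02 1.07389e+02 1.43000e-01] 0.006
plate_blue [1] [4.54764e+02 1.12148e+02 1.33000e-01] 0.329
plate_blue [0, 1] [4.60887e+02 1.07506e+02 1.44000e-01] 0.195
rack_red [0] [ 5.18638e+02  2.94355e+02 -3.08000e-01] 0.043
rack_red [1] [ 5.15617e+02  2.97491e+02 -4.02000e-01] 0.144
rack_red [0, 1] [ 5.18653e+02  2.94974e+02 -3.50000e-01] 0.109
rack_yellow [0] [4.57251e+02 1.06038e+02 2.25000e-01] 0.016
rack_yellow [1] [4.56603e+02 1.07077e+02 8.50000e-02] 0.147
rack_yellow [0, 1] [4.57334e+02 1.06127e+02 2.23000e-01] 0.095
rack_blue [0] [ 4.92989e+02 -2.94635e+02  1.72000e-01] 0.054
rack_blue [1] [ 4.86875e+02 -2.92552e+02  8.10000e-02] 0.145
rack_blue [0, 1] [ 4.92884e+02 -2.93843e+02  1.23000e-01] 0.115
```

View pics/crop.png

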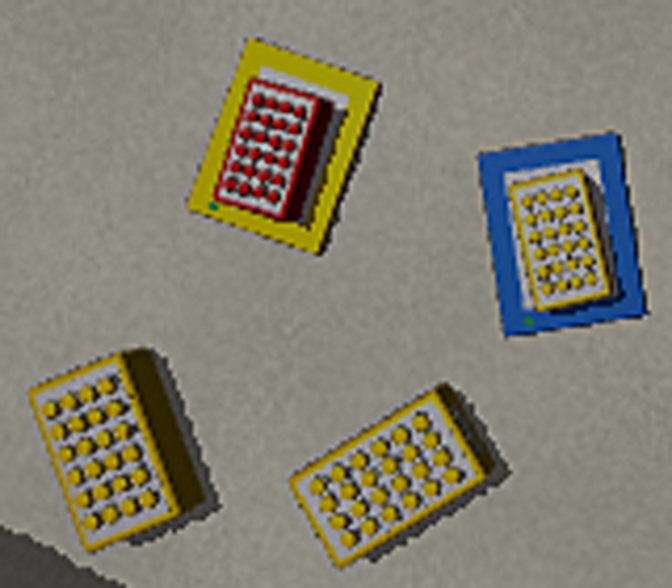

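The crop confirms it: the rack on the blue plate is the smallest yellow one, and the two bench ones (bottom left and centre) are clearly bigger. Next I'll refine the racks with dark sides included, and fit the grey plate.

```bash
cat >> vis.py <<'E'
def rackfit(d,col,p0,dbg=None,z0=12):
    """local refit of a rack near p0 in the top view; dark sides included"""
    uv=proj(d,box(p0,(84,50,42),z0));l,t=uv.min(0)-4;r,b=uv.max(0)+5
    l,t,r,b=map(int,(l,t,r,b))
    im=cv2.resize(d["img"][t:b,l:r],None,fx=S,fy=S,interpolation=cv2.INTER_CUBIC)
    h=cv2.cvtColor(im,cv2.COLOR_RGB2HSV)
    m=sum(((h[...,0]>=a)&(h[...,0]<=e)) for a,e in HUE[col])*((h[...,1]>130)&(h[...,2]>18))
    m=m.astype(np.uint8);n,lab,st,_=cv2.connectedComponentsWithStats(m)
    pts=np.argwhere(np.isin(lab,[i for i in range(1,n) if st[i,4]>15*S]))[:,::-1]
    hull=cv2.convexHull(pts.astype(np.int32));H=np.zeros_like(m);cv2.fillConvexPoly(H,hull,1)
    f=fit([(d,H,(l,t))],RK,z0,p0)
    if dbg is not None:
        v=im[:,:,::-1].copy();cv2.polylines(v,[hull],True,(0,255,0))
        q=((proj(d,box(f[0],RK,z0))-(l,t)+.5)*S-.5).astype(np.float32)
        cv2.polylines(v,[cv2.convexHull(q).astype(np.int32)],True,(255,0,255));dbg.append(cv2.resize(v,(260,300)))
    return f
E
python3 - <<'E'
from vis import *
d=ctrl.read_camera("top");dbg=[]
for c,p in(("red",(518.6,294.4,-.31)),("yellow",(457.3,106,.22)),("blue",(493,-294.6,.17))):print(c,*rackfit(d,c,p,dbg))
l,t,r,b=294,178,347,238
im=cv2.resize(d["img"][t:b,l:r],None,fx=S,fy=S,interpolation=cv2.INTER_CUBIC).astype(int)
m=((im[...,0]-im[...,2])<10).astype(np.uint8)&(im.sum(2)>150).astype(np.uint8)
n,lab,st,_=cv2.connectedComponentsWithStats(cv2.morphologyEx(m,cv2.MORPH_OPEN,np.ones((7,7))));i=1+st[1:,4].argmax()
hull=cv2.convexHull(np.argwhere(lab==i)[:,::-1].astype(np.int32));H=np.zeros_like(m);cv2.fillConvexPoly(H,hull,1)
p0=ground(d,(320.5,207),12);f=fit([(d,H,(l,t))],PL,0,[p0[0],p0[1],-.25]);print("grey",*f)
v=im.astype(np.uint8)[:,:,::-1].copy();cv2.polylines(v,[hull],True,(0,255,0))
q=((proj(d,box(f[0],PL,0))-(l,t)+.5)*S-.5).astype(np.float32);cv2.polylines(v,[cv2.convexHull(q).astype(np.int32)],True,(255,0,255))
dbg.append(cv2.resize(v,(260,300)));a=np.vstack([np.hstack(dbg[:2]),np.hstack(dbg[2:])]);cv2.imwrite("pics/fit.png",a)
E
```

```text
red [ 5.18615e+02  2.95331e+02 -3.01000e-01] 0.052
yellow [4.57142e+02 1.05996e+02 2.22000e-01] 0.015
blue [ 4.92634e+02 -2.93756e+02  1.48000e-01] 0.056
grey [ 4.91638e+02 -1.15788e+02 -2.83000e-01] 0.018
```

View pics/fit.png

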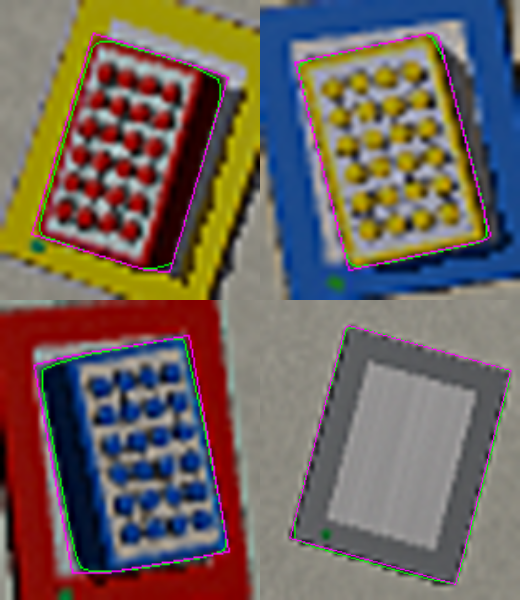

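```bash
cat > go.py <<'E'
import sys,numpy as np
from scipy.spatial.transform import Rotation as R
from bench import ctrl
# usage: go.py x y z yaw [x y z yaw ...]: shifts from the present pose (yaw of rack, mod pi)
s=ctrl.read_state();M=R.from_euler("xyz",s["ee_rot"]).as_matrix();y0=s["ee_rot"][2]
for x,y,z,w in np.array(sys.argv[1:],float).reshape(-1,4):
    dt=(w-y0+np.pi/2)%np.pi-np.pi/2
    d=np.array([x,y,z])-s["ee_pos"]
    print(np.round(d@M/1000,4),"turn",round(-np.degrees(dt),2),"rows",round(max(np.linalg.norm(d)/62.5,abs(np.degrees(dt))/10.7),1))
print(s["time_s"],s["ee_pos"].round(1),s["ee_rot"].round(3),round(s["opening"],3),"j7",s["joints"][6].round(2))
E
python3 go.py 457.1 106 150 .222
```

```text
[-0.367  -0.3826  0.0555] turn -38.21 rows 8.5
0.95 [290.4 609.3 205.5] [-3.142 -0.     2.697] 0.998 j7 -0.07
```

Request:
play_rows(motion=[-0.367,-0.3826,0.0555,-38.21,1,-0.367,-0.3826,0.0555,-38.21,1,-0.367,-0.3826,0.0555,-38.21,1,-0.367,-0.3826,0.0555,-38.21,1,-0.367,-0.3826,0.0555,-38.21,1,-0.367,-0.3826,0.0555,-38.21,1,-0.367,-0.3826,0.0555,-38.21,1,-0.367,-0.3826,0.0555,-38.21,1,-0.367,-0.3826,0.0555,-38.21,1,-0.367,-0.3826,0.0555,-38.21,1,-0.367,-0.3826,0.0555,-38.21,1,-0.367,-0.3826,0.0555,-38.21,1,-0.367,-0.3826,0.0555,-38.21,1,-0.367,-0.3826,0.0555,-38.21,1,-0.367,-0.3826,0.0555,-38.21,1,-0.367,-0.3826,0.0555,-38.21,1])

```text
time_s: 2.95
ee_pos: [457.0, 106.0, 150.0]
ee_rot: [3.142, -0.0, -2.919]
contact_force: [-0.4, -0.5, -0.5]
opening: 0.999
grip_force: 0.0
```

```bash
python3 go.py 457.1 106 21 .222 457.1 106 150 .222
```

```text
[-1.00e-04 -0.00e+00  1.29e-01] turn 0.01 rows 2.1
[-0. -0. -0.] turn 0.01 rows 0.0
2.95 [457. 106. 150.] [ 3.142 -0.    -2.919] 0.999 j7 1.47
```

Request:
play_rows(motion=[0,0,0.05,0,1,0,0,0.09,0,1,0,0,0.115,0,1,0,0,0.129,0,1,0,0,0.129,0,0.8,0,0,0.129,0,0.65,0,0,0.129,0,0.6,0,0,0.129,0,0.4,0,0,0.129,0,0.4,0,0,0.129,0,0.4,0,0,0.129,0,0.4])

```text
time_s: 4.32
ee_pos: [457.3, 106.1, 21.3]
ee_rot: [3.141, 0.0, -2.92]
contact_force: [-1.2, -0.4, 8.5]
opening: 0.529
grip_force: 30.0
```

```bash
python3 go.py 457.1 106 150 .222 491.6 -115.8 150 -.283
```

```text
[ 1.000e-04 -0.000e+00 -1.287e-01] turn -0.0 rows 2.1
[ 0.0153 -0.224  -0.1287] turn 28.93 rows 4.1
4.325 [457.3 106.1  21.3] [ 3.141  0.    -2.92 ] 0.529 j7 1.54
```

Request:
play_rows(motion=[0,0,-0.02,0,0.4,0,0,-0.05,0,0.4,0,0,-0.09,0,0.4,0,0,-0.1287,0,0.4,0.003,-0.04,-0.1287,6,0.4,0.006,-0.08,-0.1287,12,0.4,0.009,-0.12,-0.1287,18,0.4,0.012,-0.16,-0.1287,24,0.4,0.014,-0.2,-0.1287,28.93,0.4,0.0153,-0.224,-0.1287,28.93,0.4,0.0153,-0.224,-0.1287,28.93,0.4,0.0153,-0.224,-0.1287,28.93,0.4,0.0153,-0.224,-0.1287,28.93,0.4])

```text
time_s: 5.95
ee_pos: [491.4, -114.9, 149.6]
ee_rot: [3.141, -0.0, 2.86]
contact_force: [0.5, 0.1, -1.9]
opening: 0.533
grip_force: 30.0
```

```bash
python3 go.py 491.6 -115.8 22 -.283
```

```text
[-0.0005 -0.0008  0.1276] turn 0.08 rows 2.0
5.95 [ 491.4 -114.9  149.6] [ 3.141 -0.     2.86 ] 0.533 j7 1.52
```

Request:
play_rows(motion=[0,0,0.04,0,0.4,0,0,0.08,0,0.4,0,0,0.108,0,0.4,0,0,0.12,0,0.4,0,0,0.126,0,0.4,0,0,0.128,0,0.4,0,0,0.128,0,0.4])

```text
time_s: 6.82
ee_pos: [492.0, -115.8, 22.3]
ee_rot: [3.141, 0.001, 2.859]
contact_force: [0.1, -0.9, -2.5]
opening: 0.531
grip_force: 30.0
```

Request:
play_rows(motion=[0,0,0,0,0.6,0,0,0,0,0.9,0,0,0,0,1,0,0,0,0,1,0,0,-0.02,0,1,0,0,-0.06,0,1,0,0,-0.12,0,1,0,0,-0.13,0,1])

```text
time_s: 7.82
ee_pos: [493.2, -116.2, 155.1]
ee_rot: [3.14, 0.005, 2.859]
contact_force: [0.3, 0.5, 0.3]
opening: 0.998
grip_force: 0.0
```

```bash
python3 go.py 492.6 -293.8 150 .148 492.6 -293.8 21 .148
```

```text
[-0.049  -0.1707  0.005 ] turn -24.7 rows 2.8
[-0.0484 -0.1709  0.134 ] turn -24.7 rows 3.6
7.825 [ 493.2 -116.2  155.1] [3.14  0.005 2.859] 0.998 j7 1.52
```

Request:
play_rows(motion=[-0.01,-0.05,0.005,-8,1,-0.03,-0.1,0.005,-16,1,-0.049,-0.1707,0.005,-24.7,1,-0.049,-0.1707,0.005,-24.7,1,-0.049,-0.1707,0.005,-24.7,1,-0.049,-0.1707,0.005,-24.7,1,-0.049,-0.1707,0.005,-24.7,1])

```text
time_s: 8.7
ee_pos: [491.4, -291.8, 146.6]
ee_rot: [3.141, 0.0, -2.992]
contact_force: [0.2, 0.7, -0.2]
opening: 1.001
grip_force: 0.0
```

```bash
python3 - <<'E'
from vis import *
d=ctrl.read_camera("top")
for c,p in(("yellow",(492,-115.8,-.28)),("blue",(493,-294.6,.17))):print(c,*rackfit(d,c,p))
cv2.imwrite("pics/t1.png",cv2.resize(d["img"][150:260,280:430,::-1],None,fx=4,fy=4))
E
python3 go.py 492.6 -293.8 21 .148
```

```text
yellow [ 4.92223e+02 -1.16518e+02 -2.89000e-01] 0.015
blue [ 4.97168e+02 -2.71223e+02 -3.47000e-01] 0.63
[-0.001  -0.0019  0.1257] turn 0.1 rows 2.0
8.75 [ 491.3 -292.1  146.7] [ 3.141  0.    -2.992] 1.001 j7 2.32
```

View pics/t1.png

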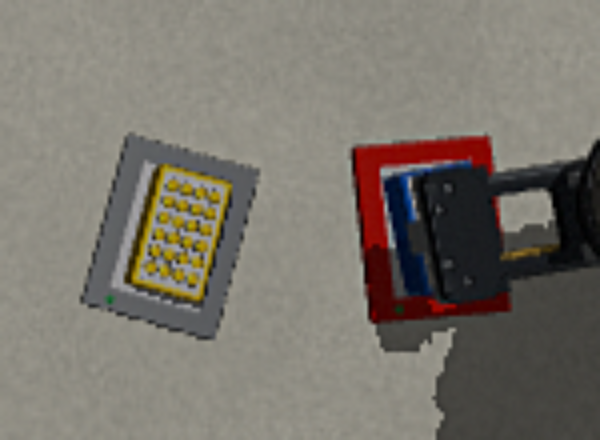

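Yellow stands well on grey (crop 180,235), and the gripper is over the blue rack (430,235). Going down on blue.

Request:
play_rows(motion=[-0.001,-0.0019,0.05,0.1,1,-0.001,-0.0019,0.09,0.1,1,-0.001,-0.0019,0.115,0.1,1,-0.001,-0.0019,0.1257,0.1,1,-0.001,-0.0019,0.1257,0.1,0.8,-0.001,-0.0019,0.1257,0.1,0.65,-0.001,-0.0019,0.1257,0.1,0.6,-0.001,-0.0019,0.1257,0.1,0.4,-0.001,-0.0019,0.1257,0.1,0.4,-0.001,-0.0019,0.1257,0.1,0.4,-0.001,-0.0019,0.1257,0.1,0.4])

```text
time_s: 10.12
ee_pos: [492.3, -295.1, 21.3]
ee_rot: [3.141, 0.0, -2.995]
contact_force: [-0.8, 1.2, 6.2]
opening: 0.529
grip_force: 29.9
```

```bash
python3 go.py 492.6 -293.8 150 .148  460.9 107.4 150 .143
```

```text
[-0.0005  0.0013 -0.1287] turn -0.08 rows 2.1
[-0.0277  0.4028 -0.1286] turn 0.2 rows 6.8
10.125 [ 492.3 -295.1   21.3] [ 3.141  0.    -2.995] 0.529 j7 2.41
```

Request:
play_rows(motion=[0,0,-0.02,0,0.4,0,0,-0.05,0,0.4,0,0,-0.09,0,0.4,0,0,-0.1287,0,0.4,-0.003,0.04,-0.1286,0,0.4,-0.006,0.09,-0.1286,0,0.4,-0.01,0.14,-0.1286,0,0.4,-0.013,0.19,-0.1286,0,0.4,-0.016,0.24,-0.1286,0,0.4,-0.02,0.29,-0.1286,0,0.4,-0.023,0.34,-0.1286,0,0.4,-0.026,0.38,-0.1286,0,0.4,-0.0277,0.4028,-0.1286,0.2,0.4,-0.0277,0.4028,-0.1286,0.2,0.4,-0.0277,0.4028,-0.1286,0.2,0.4,-0.0277,0.4028,-0.1286,0.2,0.4,-0.0277,0.4028,-0.1286,0.2,0.4])

```text
time_s: 12.25
ee_pos: [460.8, 106.7, 149.6]
ee_rot: [-3.142, -0.0, -3.0]
contact_force: [-0.2, -1.3, -3.1]
opening: 0.531
grip_force: 29.9
```

```bash
python3 go.py 460.6 107.4 22 .143
```

```text
[1.000e-04 7.000e-04 1.276e-01] turn -0.06 rows 2.0
12.25 [460.8 106.7 149.6] [-3.142 -0.    -3.   ] 0.531 j7 1.4
```

Request:
play_rows(motion=[0.0001,0.0007,0.04,0,0.4,0.0001,0.0007,0.08,0,0.4,0.0001,0.0007,0.108,0,0.4,0.0001,0.0007,0.12,0,0.4,0.0001,0.0007,0.126,0,0.4,0.0001,0.0007,0.128,0,0.4,0.0001,0.0007,0.128,0,0.4,0.0001,0.0007,0.128,0,0.4])

```text
time_s: 13.25
ee_pos: [460.9, 108.2, 22.2]
ee_rot: [3.141, 0.001, -2.999]
contact_force: [0.6, -0.4, -2.4]
opening: 0.527
grip_force: 29.9
```

```bash
python3 go.py 460.6 107.4 22 .143
```

```text
[ 0.0004 -0.0007  0.0002] turn 0.0 rows 0.0
13.25 [460.9 108.2  22.2] [ 3.141e+00  1.000e-03 -2.999e+00] 0.527 j7 1.48
```

Request:
play_rows(motion=[0.0004,-0.0007,0,0,0.4,0.0004,-0.0007,0.0006,0,0.4,0.0004,-0.0007,0.001,0,0.4,0.0004,-0.0007,0.001,0,0.4])

```text
time_s: 13.75
ee_pos: [460.4, 107.2, 21.2]
ee_rot: [3.141, 0.0, -2.999]
contact_force: [-4.6, -2.2, 17.8]
opening: 0.532
grip_force: 29.9
```

Request:
play_rows(motion=[0,0,0,0,0.56,0,0,0,0,0.6,0,0,0,0,0.8,0,0,0,0,1,0,0,0,0,1,0,0,-0.02,0,1,0,0,-0.06,0,1,0,0,-0.12,0,1,0,0,-0.13,0,1,0,0,-0.13,0,1,0,0,-0.13,0,1])

```text
time_s: 15.12
ee_pos: [459.5, 107.0, 149.3]
ee_rot: [-3.141, -0.002, -2.998]
contact_force: [-0.5, 0.3, 0.2]
opening: 1.004
grip_force: 0.0
```

```bash
python3 go.py 518.6 295.3 150 -.301
```

```text
[-0.0853  0.1779 -0.001 ] turn 25.44 rows 3.2
15.125 [459.5 107.  149.3] [-3.141e+00 -2.000e-03 -2.998e+00] 1.004 j7 1.4
```

Request:
play_rows(motion=[-0.02,0.05,-0.001,6,1,-0.04,0.1,-0.001,14,1,-0.065,0.14,-0.001,20,1,-0.0853,0.1779,-0.001,25.44,1,-0.0853,0.1779,-0.001,25.44,1,-0.0853,0.1779,-0.001,25.44,1,-0.0853,0.1779,-0.001,25.44,1,-0.0853,0.1779,-0.001,25.44,1,-0.0853,0.1779,-0.001,25.44,1])

```text
time_s: 16.25
ee_pos: [519.4, 295.1, 151.8]
ee_rot: [3.141, 0.0, 2.84]
contact_force: [-0.4, 0.2, 0.6]
opening: 1.003
grip_force: 0.0
```

```bash
python3 - <<'E'
from vis import *
d=ctrl.read_camera("top")
print("target 460.9 107.4 .143");print(*rackfit(d,"yellow",(492,-115.8,-.28)))
# plate mask now contaminated by blue rack sides; rack on same colour: use caps/panel picture
cv2.imwrite("pics/t2.png",cv2.resize(d["img"][165:260,150:270,::-1],None,fx=5,fy=5,interpolation=cv2.INTER_CUBIC))
E
python3 go.py 518.6 295.3 21 -.301
```

```text
target 460.9 107.4 .143
[ 4.92199e+02 -1.16494e+02 -2.89000e-01] 0.016
[ 0.0008 -0.0002  0.1308] turn -0.02 rows 2.1
16.3 [519.4 295.2 151.8] [3.141 0.    2.84 ] 1.004 j7 0.74
```

View pics/t2.png

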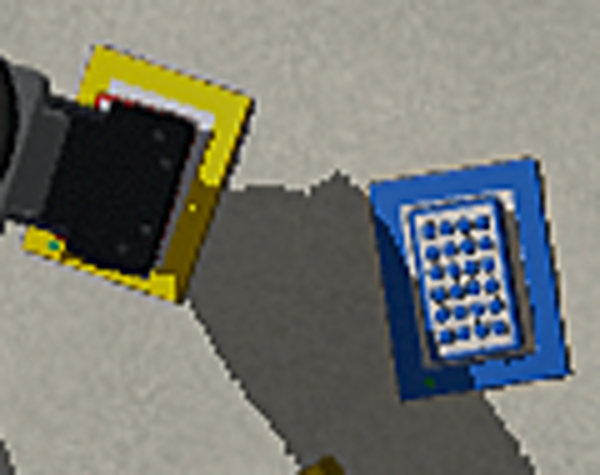

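Blue stands on the blue plate (crop 467,280), centred with metal showing all round; I'll check it numerically at the end. The gripper is over red (crop 130,180).

Request:
play_rows(motion=[0.0008,-0.0002,0.05,0,1,0.0008,-0.0002,0.09,0,1,0.0008,-0.0002,0.118,0,1,0.0008,-0.0002,0.1305,0,1,0.0008,-0.0002,0.1305,0,0.8,0.0008,-0.0002,0.1305,0,0.65,0.0008,-0.0002,0.1305,0,0.6,0.0008,-0.0002,0.1305,0,0.4,0.0008,-0.0002,0.1305,0,0.4,0.0008,-0.0002,0.1305,0,0.4,0.0008,-0.0002,0.1305,0,0.4])

```text
time_s: 17.68
ee_pos: [518.7, 295.7, 21.5]
ee_rot: [3.141, 0.0, 2.841]
contact_force: [-1.4, -0.2, 5.9]
opening: 0.528
grip_force: 30.0
```

```bash
python3 go.py 518.6 295.3 150 -.301  494.1 -297.9 150 .075
```

```text
[-1.000e-04 -3.000e-04 -1.285e-01] turn 0.0 rows 2.1
[-0.1525 -0.5741 -0.1287] turn -21.54 rows 9.7
17.675 [518.7 295.7  21.5] [3.141 0.    2.841] 0.528 j7 0.79
```

Request:
play_rows(motion=[0,0,-0.02,0,0.4,0,0,-0.05,0,0.4,0,0,-0.09,0,0.4,0,0,-0.1285,0,0.4,-0.011,-0.04,-0.1287,-1.5,0.4,-0.024,-0.09,-0.1287,-3.4,0.4,-0.037,-0.14,-0.1287,-5.3,0.4,-0.0505,-0.19,-0.1287,-7.1,0.4,-0.064,-0.24,-0.1287,-9,0.4,-0.077,-0.29,-0.1287,-10.9,0.4,-0.09,-0.34,-0.1287,-12.8,0.4,-0.1036,-0.39,-0.1287,-14.6,0.4,-0.117,-0.44,-0.1287,-16.5,0.4,-0.13,-0.49,-0.1287,-18.4,0.4,-0.1435,-0.54,-0.1287,-20.3,0.4,-0.1525,-0.5741,-0.1287,-21.54,0.4,-0.1525,-0.5741,-0.1287,-21.54,0.4,-0.1525,-0.5741,-0.1287,-21.54,0.4,-0.1525,-0.5741,-0.1287,-21.54,0.4,-0.1525,-0.5741,-0.1287,-21.54,0.4])

```text
time_s: 20.18
ee_pos: [494.2, -297.1, 150.0]
ee_rot: [3.141, 0.0, -3.065]
contact_force: [-0.6, -0.3, -3.0]
opening: 0.533
grip_force: 30.0
```

```bash
python3 go.py 494.1 -297.9 25 .075
```

```text
[ 0.0002 -0.0009  0.125 ] turn 0.07 rows 2.0
20.175 [ 494.2 -297.1  150. ] [ 3.141  0.    -3.065] 0.533 j7 2.25
```

Request:
play_rows(motion=[0,-0.0004,0.04,0,0.4,0,-0.0004,0.08,0,0.4,0,-0.0004,0.108,0,0.4,0,-0.0004,0.12,0,0.4,0,-0.0004,0.125,0,0.4,0,-0.0004,0.125,0,0.4,0,-0.0004,0.125,0,0.4])

```text
time_s: 21.05
ee_pos: [494.6, -298.6, 25.7]
ee_rot: [-3.141, 0.001, -3.067]
contact_force: [0.1, -0.0, -2.4]
opening: 0.53
grip_force: 30.0
```

```bash
python3 go.py 494.1 -297.9 21.3 .075
```

```text
[0.0004 0.0007 0.0044] turn 0.0 rows 0.1
21.05 [ 494.6 -298.6   25.7] [-3.141e+00  1.000e-03 -3.067e+00] 0.53 j7 2.34
```

Request:
play_rows(motion=[0.0004,0.0007,0.001,0,0.4,0.0004,0.0007,0.002,0,0.4,0.0004,0.0007,0.003,0,0.4,0.0004,0.0007,0.0038,0,0.4,0.0004,0.0007,0.0042,0,0.4,0.0004,0.0007,0.0042,0,0.4])

```text
time_s: 21.8
ee_pos: [493.5, -297.7, 21.4]
ee_rot: [3.141, 0.0, -3.067]
contact_force: [-5.8, 3.4, 16.8]
opening: 0.528
grip_force: 30.0
```

Request:
play_rows(motion=[0,0,0,0,0.56,0,0,0,0,0.6,0,0,0,0,0.8,0,0,0,0,1,0,0,0,0,1,0,0,-0.02,0,1,0,0,-0.06,0,1,0,0,-0.12,0,1,0,0,-0.13,0,1,0,0,-0.13,0,1,0,0,-0.13,0,1])

```text
time_s: 23.18
ee_pos: [492.9, -297.2, 149.2]
ee_rot: [3.141, -0.002, -3.067]
contact_force: [0.1, -0.1, 0.7]
opening: 1.002
grip_force: 0.0
```

```bash
python3 go.py 492.2 -116.2 150 -.287
```

```text
[-0.0129  0.1806 -0.0007] turn 20.75 rows 2.9
23.175 [ 492.9 -297.2  149.2] [ 3.141e+00 -2.000e-03 -3.067e+00] 1.002 j7 2.25
```

Request:
play_rows(motion=[-0.003,0.05,-0.0007,6,1,-0.006,0.1,-0.0007,13,1,-0.01,0.15,-0.0007,18,1,-0.0129,0.1806,-0.0007,20.75,1,-0.0129,0.1806,-0.0007,20.75,1,-0.0129,0.1806,-0.0007,20.75,1,-0.0129,0.1806,-0.0007,20.75,1,-0.0129,0.1806,-0.0007,20.75,1])

```text
time_s: 24.18
ee_pos: [492.7, -117.5, 151.1]
ee_rot: [-3.141, -0.0, 2.853]
contact_force: [0.1, -0.2, 0.1]
opening: 1.001
grip_force: 0.0
```

```bash
python3 go.py 492.2 -116.2 21.3 -.287
```

```text
[0.0008 0.0011 0.1298] turn -0.08 rows 2.1
24.175 [ 492.7 -117.5  151.1] [-3.141 -0.     2.853] 1.001 j7 1.53
```

Request:
play_rows(motion=[0.0008,0.0011,0.05,0,1,0.0008,0.0011,0.09,0,1,0.0008,0.0011,0.118,0,1,0.0008,0.0011,0.1298,0,1,0.0008,0.0011,0.1298,0,0.8,0.0008,0.0011,0.1298,0,0.65,0.0008,0.0011,0.1298,0,0.6,0.0008,0.0011,0.1298,0,0.4,0.0008,0.0011,0.1298,0,0.4,0.0008,0.0011,0.1298,0,0.4,0.0008,0.0011,0.1298,0,0.4])

```text
time_s: 25.55
ee_pos: [492.6, -115.3, 21.8]
ee_rot: [3.141, 0.0, 2.854]
contact_force: [-1.5, 0.8, 7.6]
opening: 0.531
grip_force: 30.0
```

```bash
python3 go.py 492.2 -116.2 150 -.287 523.2 296.3 150 -.341
```

```text
[ 1.000e-04 -9.000e-04 -1.282e-01] turn -0.01 rows 2.1
[ 0.0872  0.4035 -0.1281] turn 3.08 rows 6.9
25.55 [ 492.6 -115.3   21.8] [3.141 0.    2.854] 0.531 j7 1.66
```

Request:
play_rows(motion=[0,0,-0.02,0,0.4,0,0,-0.05,0,0.4,0,0,-0.09,0,0.4,0,0,-0.1282,0,0.4,0.0086,0.04,-0.1282,0.3,0.4,0.0194,0.09,-0.1282,0.7,0.4,0.0303,0.14,-0.1282,1.1,0.4,0.041,0.19,-0.1282,1.5,0.4,0.0519,0.24,-0.1282,1.9,0.4,0.0627,0.29,-0.1282,2.2,0.4,0.0735,0.34,-0.1282,2.6,0.4,0.0821,0.38,-0.1282,2.9,0.4,0.0872,0.4035,-0.1281,3.08,0.4,0.0872,0.4035,-0.1281,3.08,0.4,0.0872,0.4035,-0.1281,3.08,0.4,0.0872,0.4035,-0.1281,3.08,0.4,0.0872,0.4035,-0.1281,3.08,0.4])

```text
time_s: 27.68
ee_pos: [523.3, 295.5, 149.7]
ee_rot: [3.142, 0.0, 2.8]
contact_force: [-0.0, 0.6, -1.9]
opening: 0.536
grip_force: 30.0
```

```bash
python3 go.py 523.2 296.3 25 -.341
```

```text
[0.0003 0.0007 0.1247] turn -0.06 rows 2.0
27.675 [523.3 295.5 149.7] [3.142 0.    2.8  ] 0.536 j7 0.73
```

Request:
play_rows(motion=[0.0001,0.0003,0.04,0,0.4,0.0001,0.0003,0.08,0,0.4,0.0001,0.0003,0.108,0,0.4,0.0001,0.0003,0.12,0,0.4,0.0001,0.0003,0.1247,0,0.4,0.0001,0.0003,0.1247,0,0.4,0.0001,0.0003,0.1247,0,0.4])

```text
time_s: 28.55
ee_pos: [523.6, 296.9, 25.8]
ee_rot: [3.14, 0.001, 2.801]
contact_force: [1.1, -0.1, -2.4]
opening: 0.531
grip_force: 30.0
```

```bash
python3 go.py 523.2 296.3 21.6 -.341
```

```text
[ 0.0002 -0.0007  0.0042] turn 0.0 rows 0.1
28.55 [523.6 296.9  25.8] [3.140e+00 1.000e-03 2.801e+00] 0.531 j7 0.78
```

Request:
play_rows(motion=[0.0002,-0.0007,0.001,0,0.4,0.0002,-0.0007,0.002,0,0.4,0.0002,-0.0007,0.003,0,0.4,0.0002,-0.0007,0.0038,0,0.4,0.0002,-0.0007,0.004,0,0.4,0.0002,-0.0007,0.004,0,0.4])

```text
time_s: 29.3
ee_pos: [522.7, 296.1, 21.9]
ee_rot: [3.141, -0.0, 2.8]
contact_force: [-6.7, -3.8, 17.7]
opening: 0.534
grip_force: 30.0
```

Request:
play_rows(motion=[0,0,0,0,0.56,0,0,0,0,0.6,0,0,0,0,0.8,0,0,0,0,1,0,0,0,0,1,0,0,-0.02,0,1,0,0,-0.06,0,1,0,0,-0.12,0,1,0,0,-0.16,0,1,0,0,-0.18,0,1,0,0,-0.18,0,1])

```text
time_s: 30.68
ee_pos: [523.4, 296.4, 203.5]
ee_rot: [3.138, 0.002, 2.8]
contact_force: [0.8, -0.5, -0.5]
opening: 0.998
grip_force: 0.0
```

```bash
python3 go.py 290 609 205 -.44
```

```text
[ 0.3246  0.2165 -0.0014] turn 5.66 rows 6.2
30.675 [523.4 296.4 203.5] [3.138e+00 2.000e-03 2.800e+00] 0.998 j7 0.71
```

Retreat, then verify against plates using the metal field and the rack's own outline.

Request:
play_rows(motion=[0.16,0.107,-0.0014,3,1,0.3246,0.2165,-0.0014,5.66,1,0.3246,0.2165,-0.0014,5.66,1,0.3246,0.2165,-0.0014,5.66,1,0.3246,0.2165,-0.0014,5.66,1,0.3246,0.2165,-0.0014,5.66,1,0.3246,0.2165,-0.0014,5.66,1,0.3246,0.2165,-0.0014,5.66,1,0.3246,0.2165,-0.0014,5.66,1,0.3246,0.2165,-0.0014,5.66,1])

```text
time_s: 31.92
ee_pos: [290.8, 607.4, 202.5]
ee_rot: [3.142, 0.0, 2.699]
contact_force: [-0.1, 0.1, 1.4]
opening: 1.0
grip_force: 0.0
```

```bash
cat >> vis.py <<'E'
E
python3 - <<'E'
from vis import *
d=ctrl.read_camera("top");out=[]
T={"red":(494.1,-297.9,.075),"yellow":(523.2,296.3,-.341),"blue":(460.9,107.4,.143)}
for col,p in T.items():
    uv=proj(d,box(p,PL,0));l,t=(uv.min(0)-4).astype(int);r,b=(uv.max(0)+5).astype(int)
    im=cv2.resize(d["img"][t:b,l:r],None,fx=S,fy=S,interpolation=cv2.INTER_CUBIC)
    h=cv2.cvtColor(im,cv2.COLOR_RGB2HSV)
    m=(sum(((h[...,0]>=a)&(h[...,0]<=e)) for a,e in HUE[col])*((h[...,1]>120)&(h[...,2]>18))).astype(np.uint8)
    n,lab,st,_=cv2.connectedComponentsWithStats(m);i=1+st[1:,4].argmax()
    H=np.zeros_like(m);cv2.fillConvexPoly(H,cv2.convexHull(np.argwhere(lab==i)[:,::-1].astype(np.int32)),1)
    print(col,"plate",*fit([(d,H,(l,t))],PL,0,p),"was",p)
    # rack: coloured pixels not in the plate ring component
    pts=lambda P:((proj(d,P)-(l,t)+.5)*S-.5)
    R2=np.zeros_like(m);rk=cv2.convexHull(pts(box(p,(90,56,42),12)).astype(np.float32)).astype(np.int32);cv2.fillConvexPoly(R2,rk,1)
    m2=m*R2*(lab!=i);print("  rack px separate:",int(m2.sum()))
    if m2.sum()>1500:
        H2=np.zeros_like(m);n2,l2,s2,_=cv2.connectedComponentsWithStats(m2)
        cv2.fillConvexPoly(H2,cv2.convexHull(np.argwhere(np.isin(l2,[k for k in range(1,n2) if s2[k,4]>60]))[:,::-1].astype(np.int32)),1)
        print("  rack",*fit([(d,H2,(l,t))],RK,12,p))
    v=im[:,:,::-1].copy()
    cv2.polylines(v,[cv2.convexHull(pts(box(p,RK,12)).astype(np.float32)).astype(np.int32)],True,(255,0,255))
    out.append(cv2.resize(v,(260,300)))
cv2.imwrite("pics/fin.png",cv2.resize(np.hstack(out),None,fx=1,fy=1))
cv2.imwrite("pics/full.png",cv2.resize(d["img"][:,:,::-1],(768,576)))
E
```

```text
red plate [ 4.94123e+02 -2.97316e+02  7.40000e-02] 0.022 was (494.1, -297.9, 0.075)
  rack px separate: 2089
  rack [ 4.96037e+02 -2.93291e+02  2.27000e-01] 1.588
yellow plate [ 5.23274e+02  2.96134e+02 -3.45000e-01] 0.009 was (523.2, 296.3, -0.341)
  rack px separate: 1905
  rack [ 5.30405e+02  2.94253e+02 -4.34000e-01] 1.248
blue plate [4.60871e+02 1.07244e+02 1.42000e-01] 0.007 was (460.9, 107.4, 0.143)
  rack px separate: 4216
  rack [4.60565e+02 1.06842e+02 1.62000e-01] 0.029
```

View pics/fin.png

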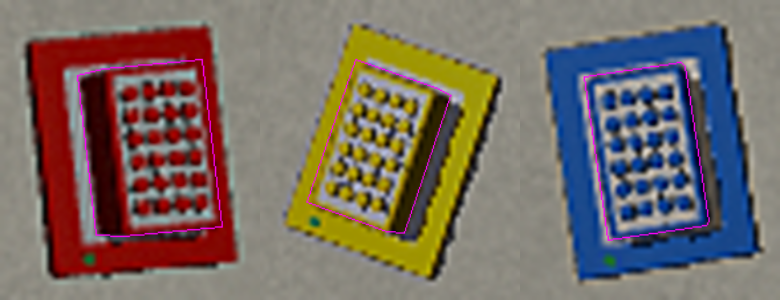

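View pics/full.png

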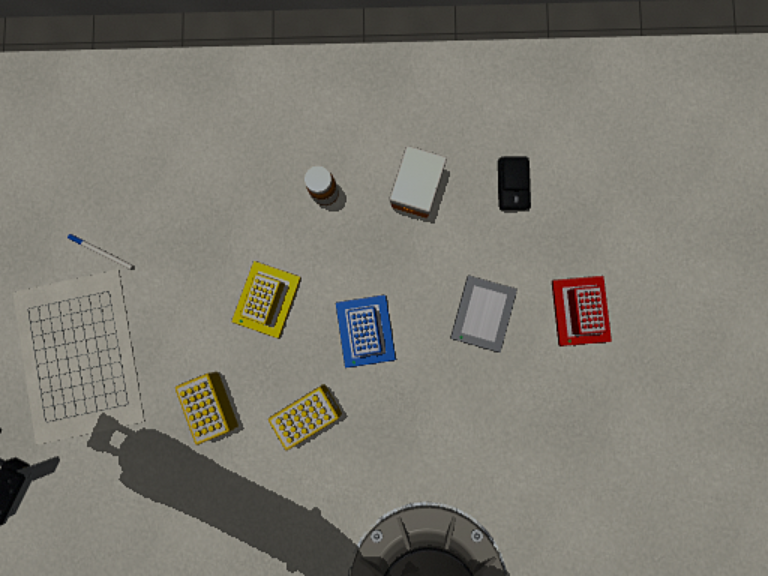

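All three sit where intended with the predicted outlines matching, and grey is empty. For red and yellow the rack merges with the plate colour, so I'll make one more numerical check from the cap grids.

```bash
python3 - <<'E'
from vis import *
d=ctrl.read_camera("top")
T={"red":(494.1,-297.6,.075),"yellow":(523.2,296.2,-.343),"blue":(460.9,107.3,.143)}
for col,p in T.items():
    # rectify rack top plane z=57 in the plate frame, 4 px/mm
    c,s=np.cos(p[2]),np.sin(p[2]);k=4
    q=[[p[0]+c*a-s*b,p[1]+s*a+c*b,56] for a,b in((-50,-33),(50,-33),(50,33),(-50,33))]
    Hm=cv2.getPerspectiveTransform(proj(d,q).astype(np.float32),np.float32([[0,0],[100*k,0],[100*k,66*k],[0,66*k]]))
    v=cv2.warpPerspective(d["img"],Hm,(100*k,66*k),flags=cv2.INTER_CUBIC)
    h=cv2.cvtColor(v,cv2.COLOR_RGB2HSV);pan=((h[...,1]<75)&(h[...,2]>70)).astype(np.uint8)
    pan[:, :5*k]=0;pan[:,-5*k:]=0;pan[:4*k]=0;pan[-4*k:]=0
    n,lab,st,_=cv2.connectedComponentsWithStats(pan);i=1+st[1:,4].argmax()
    r=cv2.minAreaRect(np.argwhere(lab==i)[:,::-1].astype(np.float32))
    print(col,"panel off mm",np.round(np.array(r[0])/k-(50,33),1),"size",np.round(np.array(r[1])/k,1),"ang",round(r[2],1))
E
```

```text
red panel off mm [-0.1  0.1] size [42.2 75.8] ang 90.0
yellow panel off mm [-12.6  -0.9] size [53.1 43.1] ang 0.5
blue panel off mm [-0.3 -0.6] size [76.1 42.4] ang 0.5
```

```bash
python3 -c "
from bench import ctrl
print(ctrl.sign_off())"
```

```text
the job is handed in; nothing more can be done
None
```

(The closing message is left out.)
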